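# Close up the bottle blocks, then draw and tip the dropper bottle

## Task

Slide the loose grey bottle block straight sideways until it sits flush against the screwed-down block beside it, with all its bottles still standing in it. Then draw the dropper bottle (the tall one with the pointed black top) out of that loose block, raise it to 20 cm or more above the worktop and tip it over to about 45 degrees, as one does to look for sediment. Finish while still holding it there, still, in the gripper; the blocks stay closed up and every other bottle stays standing in its hole.

Things in the scene. Friction and masses are not known exactly. Their poses are not given: they have to be found in the camera images.
- fixed_block: Grey plastic block screwed to the worktop by a small foot at each short end (x), 168 (x) x 80 (y) x 40 mm high. Origin: centre of the underside; z up. Three blind holes, 31.5 mm wide, 34 mm deep (floor 6 mm up), in a row at x = -56, 0, +56 mm, y = 0; the middle one is empty, a taller dropper bottle and a vial stand in the others. The loose block stands on its -y side.
- loose_block: Loose grey plastic block, about 0.5 kg, same size, holes, origin and axes as the fixed one but with no screw feet; a few newtons slide it. It starts 25 to 50 mm short of the fixed block and within 5 degrees of parallel; its +y long face is to meet the -y long face of the fixed block (centres then 80 mm apart). Its holes carry the dropper bottle and two vials, in any order.
- dropper_mid (a point): Centre (46 mm above its underside) of the dropper bottle to draw: round, body 29 mm wide and about 69 mm high, then a pointed black top 21 mm wide; 92 mm tall in all, about 60 g. It stands upright in its hole, 34 mm deep, underside 6 mm and tip 98 mm above the worktop; z is its long axis. The free part of its body is 25 mm or more from its neighbours.
- vial_a_mid (a point): Centre of a screw-cap vial, 28 mm in diameter, 62 mm tall; stands upright in a hole, underside 6 mm above the worktop; its z axis is its long axis. It travels in the loose block and must stay in its hole.
- vial_b_mid (a point): Centre of a screw-cap vial, 27 mm in diameter, 60 mm tall; stands upright in a hole, underside 6 mm above the worktop; its z axis is its long axis. It travels in the loose block and must stay in its hole.
- other_dropper_mid (a point): Centre of the other dropper bottle, 29 mm in diameter, 104 mm tall, in an outer hole of the fixed block; it stays there; stands upright in a hole, underside 6 mm above the worktop; its z axis is its long axis. 
- vial_c_mid (a point): Centre of a screw-cap vial, 28 mm in diameter, 62 mm tall, in the other outer hole of the fixed block; it stays there; stands upright in a hole, underside 6 mm above the worktop; its z axis is its long axis. 
There are look-alikes about, which are no part of the job. What is shaped like the part that bears vial_a_mid but green or red is not meant.

How it is judged (in metres and radians):
On the way, in this order (a step that is already met when the one before it is completed fails the run):
1. the loose block is flush against the fixed block, with the dropper bottle still down in its hole (y of loose_block in the frame of fixed_block between -0.083 and -0.076 m and angle between the y axis of loose_block and the y axis of fixed_block, either way round below 0.035 rad and x of loose_block in the frame of fixed_block between -0.02 and 0.02 m and angle between loose_block's own z axis and vertical below 0.03 rad and z of dropper_mid in the frame of loose_block between 0.046 and 0.06 m and angle between dropper_mid's own z axis and vertical below 0.2 rad and y of dropper_mid in the frame of loose_block between -0.008 and 0.008 m), for 0.2 s.
2. the dropper bottle is drawn out and held in the fingers, its centre more than 0.18 m above the worktop (height (world z) of dropper_mid above 0.18 m and contact force between the fingers and dropper above 1 N), for 0.1 s.
At the end, for the whole second after the job is handed in: Dropper bottle gripped, still, touching neither block, centre over 0.18 m up, axis 34 to 56 degrees from vertical. Loose block upright against the fixed one: gap under 3 mm, parallel within 2 degrees, lengthwise shift under 20 mm. Other four bottles upright in their holes (all of step 2 and angle between dropper_mid's own z axis and vertical between 0.585 and 0.985 rad and linear speed of dropper below 0.03 m/s and angular speed of dropper below 0.2 rad/s and contact force between dropper and loose_block below 0.01 N and contact force between dropper and fixed_block below 0.01 N and linear speed of loose_block below 0.01 m/s and y of loose_block in the frame of fixed_block between -0.083 and -0.076 m and angle between the y axis of loose_block and the y axis of fixed_block, either way round below 0.035 rad and x of loose_block in the frame of fixed_block between -0.02 and 0.02 m and angle between loose_block's own z axis and vertical below 0.03 rad and z of vial_a_mid in the frame of loose_block between 0.031 and 0.045 m and angle between each of vial_a_mid, vial_b_mid, other_dropper_mid, vial_c_mid's own z axis and vertical below 0.2 rad and y of vial_a_mid in the frame of loose_block between -0.008 and 0.008 m and z of vial_b_mid in the frame of loose_block between 0.03 and 0.044 m and y of vial_b_mid in the frame of loose_block between -0.008 and 0.008 m and z of other_dropper_mid in the frame of fixed_block between 0.052 and 0.066 m and y of other_dropper_mid in the frame of fixed_block between -0.008 and 0.008 m and z of vial_c_mid in the frame of fixed_block between 0.031 and 0.045 m and y of vial_c_mid in the frame of fixed_block between -0.008 and 0.008 m); the arm keeps its last pose, push and grip.
It fails at once if another bottle is lifted out of its hole or tipped (angle between any of vial_a_mid, vial_b_mid, other_dropper_mid, vial_c_mid's own z axis and vertical above 0.4 rad or z of vial_a_mid in the frame of loose_block above 0.057 m or z of vial_b_mid in the frame of loose_block above 0.056 m or z of other_dropper_mid in the frame of fixed_block above 0.078 m or z of vial_c_mid in the frame of fixed_block above 0.057 m).
It also fails if it takes over 53 s, if anything falls off the work surface, if the arm or the gripper's body presses on something with over 40 N, if the wrist force passes 120 N, or if a joint passes its speed limit or range.

## Robot

A 6-joint arm with a two-finger parallel gripper is mounted at the origin on the work surface; the furniture and walls round the work are solid. World frame = base frame: x ahead of the robot, y to its left, z up, the work surface at z = 0. Lengths are in m, angles in degrees, forces in N, time in s.
With the tool pointing down it reaches from about 0.3 to 1 m from the base axis. Payload 5.1 kg.
Tool frame: the origin (TCP) lies on the centre line of the jaws, within the pads' length; the fingertips stand 8 mm ahead of it and the grasp point (between the pads) lies 11 mm behind it (arm.tcp_to_tips is the distance from the TCP to the fingertips, in m); x points along the fingers, y is the direction in which the jaws open and shut, and the axes are right-handed (so a half turn about x gives the same grasp; the last joint's range is limited). The gripper opens to 95 mm and grips with 3 to 60 N. Pads are 20 mm wide; open, the fingers measure 119 mm over their backs; the gripper's body (75 mm by 180 mm) begins 59 mm behind the grasp point.
Start: joints at [69.924, 7.093, 94.555, -0, 78.352, -4.733], TCP at [0.172, 0.627, 0.223] pointing down, gripper open.
Joint ranges: [-149.61, 149.61], [-58.7, 133.49], [1.44, 155.28], [-77.14, 257.14], [18.33, 153.61], [-166.67, 166.67]. Speed limits (degrees/s): [147.25, 147.25, 180, 180, 180, 180].

## Interface

Orientations are given as a 3x3 rotation matrix whose columns are the frame's x, y, z axes.
In Python, from plant import arm gives the robot as it stands.
- The arm moves only by the tool step_arm, never from a script. Its argument "plan" is a list of rows, each a list of 3 entries, a list of its own where there are three numbers: the turn, a rotation vector about the world's x, y, z in rad, then the shift along the world's x, y, z in mm, then the closure, from 0 (fully open) to 1 (shut). In form: [[[ax, ay, az], [dx, dy, dz], hand], ...]. A call has exactly 5 rows; each row is the pose to reach, as a shift and turn from the pose measured when the call began; what a row does not reach only later rows make up. A row lasts 1/10 s, in which the tool goes at most 50 mm and 8.59 degrees, less where a joint would pass 70% of its speed; a pose out of reach is approached as far as the arm can. A call with a gripper value outside its range is refused whole. The fingers move at their own pace and stop on an object; the grip force is fixed at half the most. Time passes only in rows, so rows that repeat a pose let the fingers close, or fill a call up. It gives the time, the measured TCP pose, the force and the opening at its end, in the units of the state.
- arm.sense(): the state, without advancing time (a new reading comes with each control period).
- arm.get_image(name): name is "scene" or "top"; returns the picture (420x560x3 uint8, red, green, blue); there is no depth.
- arm.calibration(name): a dict with "K" (3x3 intrinsics, pixels), "R" (3x3) and "t" (3): a world point X has camera coordinates R X + t. Camera axes: x right, y down, z forward; pixel columns grow to the right and rows downward; lengths in m; the calibration is good to about 2 mm. A picture is of the moment at which its call begins. calibration takes no time and is no camera call.
- arm.finish_job(): hands the job in, once; it reports no verdict.
The state is a dict: "time_s": time; "joint_positions": joint angles; "qd": joint speeds; "effort": joint torques, N m; "tcp_pos": TCP position; "orientation": TCP orientation; "ft_force": force on the tool from outside, world axes, zero at the start; "wrist_torque": the same for the moment, N m; "finger_gap": finger opening in m.
Only numpy, scipy, OpenCV 4.12 (cv2) and the standard library are available. Lean on these libraries where they do the work, as an engineer would, in place of code of your own. Each camera call takes 0.05 s, during which the arm holds its last target.

## Working session

There is one attempt and no reset: what is moved stays moved. The work goes in short steps, Python scripts to look and compute and a tool call to move; the robot and the scene stay as the last step left them, time stands still between calls to the robot, and variables do not carry over. Pictures are saved under pics/ and viewed, and the job is handed in when it is done.

Besides the shell and the picture viewer there is one more tool, called after "Emit:" as name(argument=value, ...) on one line, values as JSON. step_arm: Moves the arm, as the interface text tells. Its arguments: {"type":"object","properties":{"plan":{"type":"array"}},"required":["plan"]}

```bash
ls; mkdir -p pics; python3 - <<'E'
from plant import arm
import cv2
print(arm.sense())
for n in("scene","top"):
    im=arm.get_image(n); cv2.imwrite(f"pics/{n}0.png",im[:,:,::-1]); 
    c=arm.calibration(n); print(n,c)
E
```

```text
pics
{'time_s': 0.0, 'joint_positions': array([ 6.99236538e+01,  7.13283455e+00,  9.46326802e+01,  9.38434042e-04,
        7.83506082e+01, -4.73387468e+00]), 'qd': array([-0.05394413,  0.05338432, -0.03334488,  0.03455532,  0.05154065,
       -0.09990254]), 'effort': array([-2.29515554e-04, -4.17580891e+01, -3.59942257e+01,  7.75406859e-02,
        4.89566848e-02, -1.62116730e-04]), 'tcp_pos': array([0.17180866, 0.62624816, 0.22140895]), 'orientation': array([[-7.10784909e-04,  2.64590461e-01,  9.64360608e-01],
       [-1.89806763e-03,  9.64358758e-01, -2.64591352e-01],
       [-9.99997946e-01, -2.01848920e-03, -1.83241062e-04]]), 'ft_force': array([ 0.55951371, -0.40715253,  0.05319048]), 'wrist_torque': array([-0.02576618, -0.03340668, -0.01309131]), 'finger_gap': 0.09522987327199577}
scene {'K': array([[531.03465763,   0.        , 284.18321052],
       [  0.        , 531.03465763, 211.41450863],
       [  0.        ,   0.        ,   1.        ]]), 'R': array([[ 0.86330876, -0.50412606, -0.02355619],
       [-0.32848311, -0.52586171, -0.78458161],
       [ 0.38314074,  0.68507399, -0.61957792]]), 't': array([-0.50822382,  0.26897776,  0.6810725 ])}
top {'K': array([[389.50730592,   0.        , 282.80317804],
       [  0.        , 389.50730592, 210.92291941],
       [  0.        ,   0.        ,   1.        ]]), 'R': array([[-0.02395446, -0.99945142, -0.02287033],
       [-0.99611823,  0.02580038, -0.08415949],
       [ 0.08470338,  0.02076556, -0.99618981]]), 't': array([0.03222933, 0.58966727, 0.88245914])}
```

View pics/scene0.png

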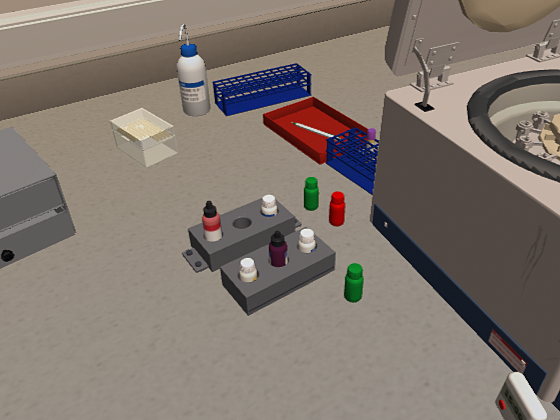

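View pics/top0.png

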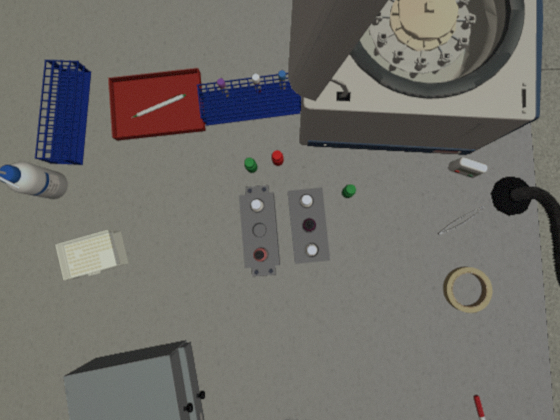

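```bash
cat > h.py <<'E'
import numpy as np,cv2
from plant import arm
def ray(n,u,v,z):
    c=arm.calibration(n);K,R,t=map(np.array,(c["K"],c["R"],c["t"]))
    C=-R.T@t; d=R.T@np.linalg.inv(K)@np.array([u,v,1.]); return C+d*(z-C[2])/d[2]
def proj(n,X):
    c=arm.calibration(n);p=c["K"]@(c["R"]@np.array(X)+c["t"]);return p[:2]/p[2]
E
python3 - <<'E'
import cv2
a=cv2.imread("pics/top0.png")[140:300,210:370];b=cv2.imread("pics/scene0.png")[170:320,170:380]
cv2.imwrite("pics/ctop0.png",cv2.resize(a,None,fx=3.7,fy=3.7,interpolation=cv2.INTER_CUBIC))
cv2.imwrite("pics/cscene0.png",cv2.resize(b,None,fx=3.7,fy=3.7,interpolation=cv2.INTER_CUBIC))
E
```

```text
(no output)
```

View pics/ctop0.png

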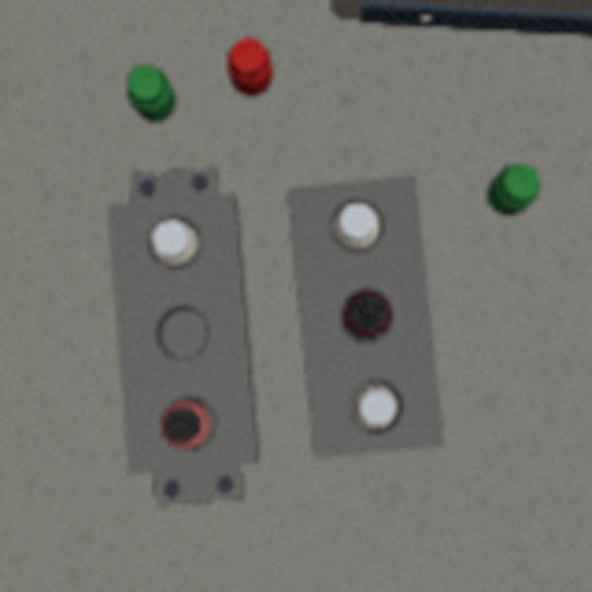

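View pics/cscene0.png

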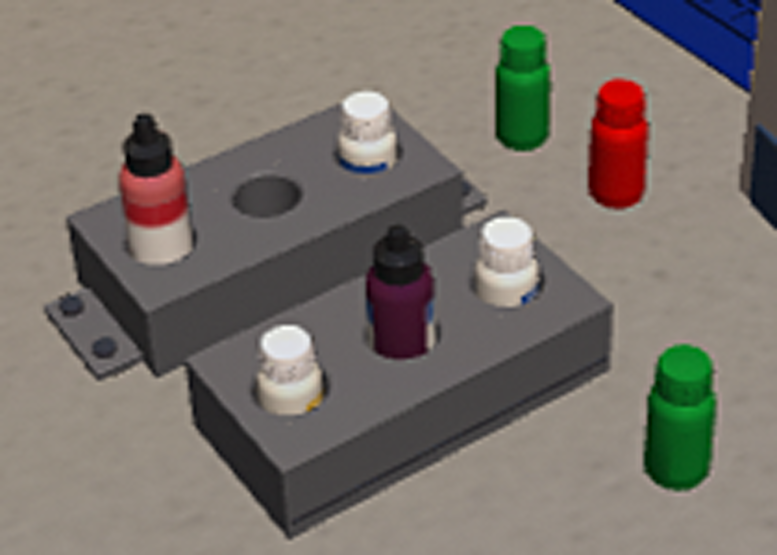

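```bash
python3 - <<'E'
from h import *
s=3.7
for nm,cs in(("fixed",[(108,206),(238,194),(259,460),(128,472)]),("loose",[(289,189),(414,177),(443,443),(315,457)])):
    P=np.array([ray("top",210+x/s-.4,140+y/s-.4,.04)[:2] for x,y in cs]);
    r=np.roll(P,-1,0)-P
    print(nm,P.round(4).tolist(),"c",P.mean(0).round(4),"sides",np.linalg.norm(r,axis=1).round(4))
    ax=P[0]+P[1]-P[2]-P[3];print(" xaxis angle",np.degrees(np.arctan2(ax[1],ax[0])))
im=cv2.imread("pics/top0.png");hsv=cv2.cvtColor(im,cv2.COLOR_BGR2HSV)
g=cv2.cvtColor(im,cv2.COLOR_BGR2GRAY)
print(g[215,253],g[215,320],g[215,285],hsv[215,253],hsv[215,285])
m=((g<115)).astype('uint8');m[:,:225]=0;m[:165]=0;m[290:]=0;m[:,340:]=0
m=cv2.morphologyEx(m,cv2.MORPH_CLOSE,np.ones((3,3)))
for c in cv2.findContours(m,0,2)[0]:
    if cv2.contourArea(c)>800:
        r=cv2.minAreaRect(c);print(cv2.contourArea(c),r)
        P=np.array([ray("top",u,v,.04)[:2] for u,v in cv2.boxPoints(r)]);print(P.mean(0),np.linalg.norm(P[1]-P[0]),np.linalg.norm(P[2]-P[1]),P[1]-P[0])
def crop(x,y,z):return ray("top",210+x/s-.4,140+y/s-.4,z)
for nm,x,y,z in(("dropper",368,310,.09),("v up",358,222,.066),("v low",378,406,.066),("other",184,424,.108),("vc",174,240,.068),("green",520,182,.06),("hole",183,333,.04)):print(nm,crop(x,y,z).round(4))
# two-view for dropper tip
u=170+398/3.7,170+232/3.7
print("scene dropper tip",ray("scene",*u,.098).round(4))
E
```

```text
fixed [[0.6279, 0.1178], [0.6332, 0.0366], [0.4687, 0.0274], [0.4632, 0.1079]] c [0.5482 0.0724] sides [0.0814 0.1648 0.0807 0.1649]
 xaxis angle 3.334968607151697
loose [[0.6355, 0.0048], [0.6409, -0.073], [0.4764, -0.0854], [0.4697, -0.007]] c [ 0.5556 -0.0401] sides [0.078  0.1649 0.0787 0.1662]
 xaxis angle 4.185071853883986
100 102 125 [ 15   5 101] [ 26  14 126]
2564.0 ((308.2079162597656, 225.0791778564453), (74.42877960205078, 36.2193489074707), 84.2894058227539)
[ 0.55581541 -0.03989881] 0.08326676425708734 0.169746938185591 [ 0.00610211 -0.08304287]
3031.0 ((259.2138366699219, 230.56552124023438), (91.68222045898438, 37.03828430175781), 85.2363510131836)
[0.54643789 0.07230853] 0.08562261724939056 0.20938417235209408 [ 0.00482413 -0.08548661]
dropper [ 0.5564 -0.0397  0.09  ]
v up [ 0.6108 -0.0364  0.066 ]
v low [ 0.5003 -0.0451  0.066 ]
other [0.4933 0.0673 0.108 ]
vc [0.6026 0.0746 0.068 ]
green [ 0.6332 -0.1354  0.06  ]
hole [0.5476 0.0725 0.04  ]
scene dropper tip [ 0.5549 -0.0426  0.098 ]
```

```bash
python3 - <<'E'
from h import *
# box near corner: scene (75,200)-ish top right vertex; top view (188,343)/(201,404)
for p in((188,343),(67,376),(200,408)):
  print("top",p,[ray("top",*p,z).round(3)[:2].tolist() for z in(0,.05,.1,.15,.2)])
for p in((63,182),(20,128),(75,232),(0,238)):
  print("scene",p,[ray("scene",*p,z).round(3)[:2].tolist() for z in(0,.05,.1,.15,.2)])
print("centrifuge",[ray("top",302,145,z).round(3)[:2].tolist() for z in(0,.1,.2)])
E
```

```text
top (188, 343) [[0.288, 0.247], [0.3, 0.234], [0.312, 0.221], [0.324, 0.207], [0.336, 0.194]]
top (67, 376) [[0.218, 0.533], [0.234, 0.504], [0.25, 0.475], [0.265, 0.446], [0.281, 0.418]]
top (200, 408) [[0.141, 0.22], [0.161, 0.208], [0.181, 0.196], [0.201, 0.184], [0.221, 0.172]]
scene (63, 182) [[0.312, 0.432], [0.308, 0.351], [0.305, 0.269], [0.301, 0.187], [0.297, 0.106]]
scene (20, 128) [[0.273, 0.724], [0.272, 0.619], [0.272, 0.514], [0.271, 0.409], [0.271, 0.304]]
scene (75, 232) [[0.296, 0.255], [0.293, 0.188], [0.291, 0.121], [0.288, 0.053], [0.286, -0.014]]
scene (0, 238) [[0.175, 0.311], [0.182, 0.239], [0.189, 0.167], [0.197, 0.095], [0.204, 0.024]]
centrifuge [[0.752, -0.032], [0.726, -0.029], [0.7, -0.026]]
```

```bash
python3 - <<'E'
import cv2
a=cv2.imread("pics/top0.png")[310:420,40:230];b=cv2.imread("pics/scene0.png")[110:300,0:150]
cv2.imwrite("pics/box.png",cv2.resize(a,(760,440)))
cv2.imwrite("pics/box2.png",cv2.resize(b,(474,600)))
E
```

```text
(no output)
```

View pics/box.png

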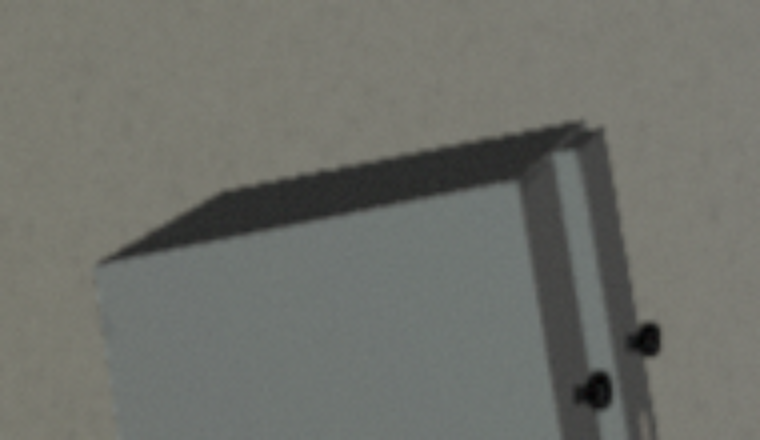

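View pics/box2.png

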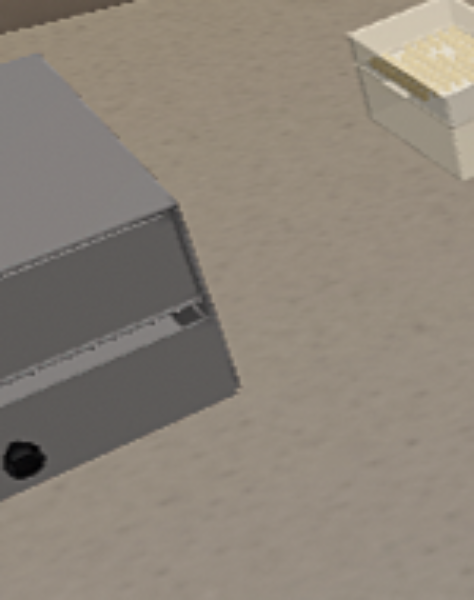

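Emit:
step_arm(plan=[[[0,0,-0.12],[38,-28,6],0],[[0,0,-0.24],[76,-56,12],0],[[0,0,-0.36],[114,-84,18],0],[[0,0,-0.48],[152,-112,24],0],[[0,0,-0.6],[190,-140,30],0]])

```text
time_s: 0.6
tcp_pos: [0.3628, 0.4848, 0.2512]
orientation: [[-0.002, 0.766, 0.643], [-0.002, 0.643, -0.766], [-1.0, -0.003, -0.0]]
ft_force: [0.5, 1.1, -0.0]
finger_gap: 0.0953
```

Emit:
step_arm(plan=[[[0,0,-0.12],[26,-40,0],0.3],[[0,0,-0.24],[52,-80,0],0.3],[[0,0,-0.36],[78,-120,0],0.3],[[0,0,-0.48],[104,-160,0],0.3],[[0,0,-0.637],[130,-200,0],0.3]])

```text
time_s: 1.1
tcp_pos: [0.4933, 0.2829, 0.2508]
orientation: [[-0.003, 0.998, 0.063], [-0.0, 0.063, -0.998], [-1.0, -0.003, 0.0]]
ft_force: [-0.4, -0.3, -0.2]
finger_gap: 0.0672
```

Emit:
step_arm(plan=[[[0,0,0],[10,-46,0],0.3],[[0,0,0],[20,-92,0],0.3],[[0,0,0],[30,-138,0],0.3],[[0,0,0],[40,-184,0],0.3],[[0,0,0],[50,-230,0],0.3]])

```text
time_s: 1.6
tcp_pos: [0.5431, 0.051, 0.2503]
orientation: [[-0.004, 0.998, 0.063], [-0.0, 0.063, -0.998], [-1.0, -0.004, 0.0]]
ft_force: [0.8, -0.3, -1.5]
finger_gap: 0.0666
```

Emit:
step_arm(plan=[[[0,0,0],[3,-42,0],0.3],[[0,0,0],[6,-84,0],0.3],[[0,0,0],[10,-126,0],0.3],[[0,0,0],[13,-164,-10],0.3],[[0,0,0],[13,-164,-50],0.3]])

```text
time_s: 2.1
tcp_pos: [0.5591, -0.1179, 0.2047]
orientation: [[0.006, 0.998, 0.058], [-0.004, 0.058, -0.998], [-1.0, 0.006, 0.005]]
ft_force: [1.0, 1.1, -1.1]
finger_gap: 0.066
```

```bash
python3 - <<'E'
from h import *
print(arm.sense()["tcp_pos"])
im=arm.get_image("top")[140:300,230:390,::-1];im2=arm.get_image("scene")[120:320,170:420,::-1]
cv2.imwrite("pics/t1.png",np.hstack([cv2.resize(im,(400,400)),cv2.resize(im2,(400,400))]))
E
```

```text
[ 0.55905273 -0.11790603  0.20470588]
```

View pics/t1.png

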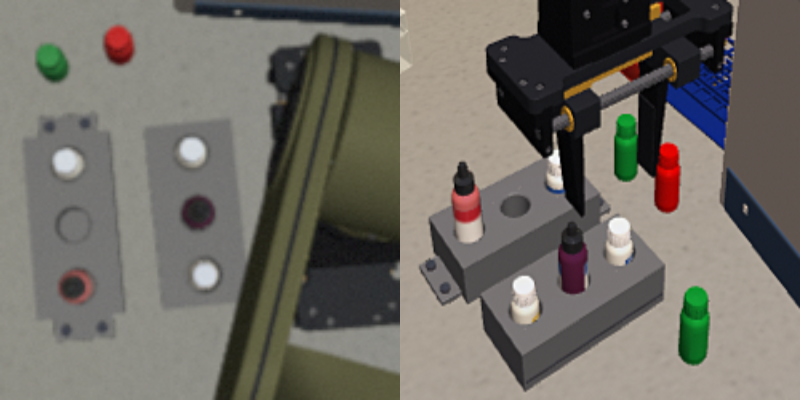

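Emit:
step_arm(plan=[[[0,0,0],[-2,2,-40],0.3],[[0,0,0],[-3,3,-80],0.3],[[0,0,0],[-3,3,-120],0.3],[[0,0,0],[-3,3,-155],0.3],[[0,0,0],[-3,3,-171],0.3]])

```text
time_s: 2.7
tcp_pos: [0.5474, -0.1086, 0.0203]
orientation: [[-0.02, 0.998, 0.062], [0.005, 0.062, -0.998], [-1.0, -0.019, -0.006]]
ft_force: [-0.1, 0.3, 0.3]
finger_gap: 0.0669
```

Emit:
step_arm(plan=[[[0,0,0],[4,0,12],0.3],[[0,0,0],[7,-1,14],0.3],[[0,0,0],[7,-1,14],0.3],[[0,0,0],[7,-1,14],0.3],[[0,0,0],[7,-1,14],0.3]])

```text
time_s: 3.2
tcp_pos: [0.5552, -0.1098, 0.0357]
orientation: [[-0.018, 0.998, 0.062], [0.004, 0.062, -0.998], [-1.0, -0.017, -0.005]]
ft_force: [0.6, 0.0, -0.3]
finger_gap: 0.0668
```

Emit:
step_arm(plan=[[[-0.004,-0.018,0],[0,7,-1],0.3],[[-0.004,-0.018,0],[0,14,-2],0.3],[[-0.004,-0.018,0],[-1,20,-2],0.3],[[-0.004,-0.018,0],[-1,26,-2],0.3],[[-0.004,-0.018,0],[-2,32,-2],0.3]])

```text
time_s: 3.7
tcp_pos: [0.5531, -0.0776, 0.0334]
orientation: [[0.0, 0.998, 0.062], [-0.001, 0.062, -0.998], [-1.0, 0.0, 0.001]]
ft_force: [0.6, -3.6, -2.0]
finger_gap: 0.0664
```

```bash
python3 - <<'E'
from h import *
s=arm.sense();print(s["tcp_pos"],s["ft_force"])
im=arm.get_image("top")[140:300,210:370,::-1];im2=arm.get_image("scene")[150:320,170:383,::-1]
cv2.imwrite("pics/t2.png",np.hstack([cv2.resize(im,(400,400)),cv2.resize(im2,(400,400))]))
E
```

```text
[ 0.55312579 -0.07763381  0.0334322 ] [ 0.61937505 -3.61527882 -1.98228151]
```

View pics/t2.png

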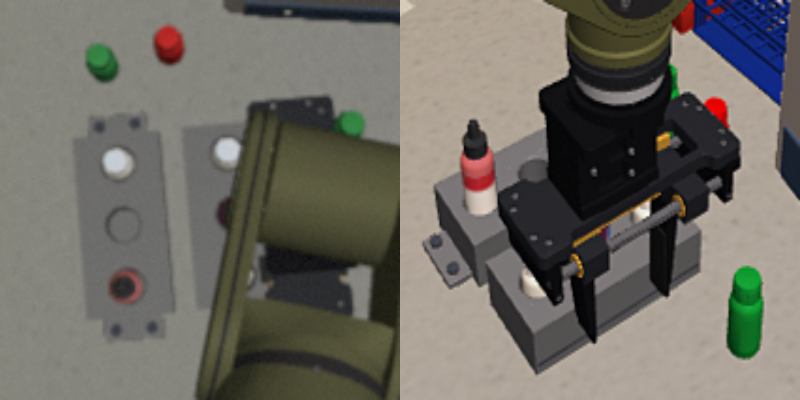

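Emit:
step_arm(plan=[[[0,0,0],[0,4,0],0.3],[[0,0,0],[0,8,0],0.3],[[0,0,0],[-1,11,0],0.3],[[0,0,0],[-1,14,0],0.3],[[0,0,0],[-1,17,0],0.3]])

```text
time_s: 4.3
tcp_pos: [0.552, -0.0598, 0.0335]
orientation: [[0.0, 0.998, 0.062], [0.001, 0.062, -0.998], [-1.0, 0.0, -0.001]]
ft_force: [0.4, -4.3, -1.0]
finger_gap: 0.0667
```

Emit:
step_arm(plan=[[[0,0,0],[0,1,0],0.3],[[0,0,0],[0,2,0],0.3],[[0,0,0],[0,3,0],0.3],[[0,0,0],[0,4,0],0.3],[[0,0,0],[0,4,0],0.3]])

```text
time_s: 4.8
tcp_pos: [0.5521, -0.0568, 0.0336]
orientation: [[0.0, 0.998, 0.063], [-0.002, 0.063, -0.998], [-1.0, 0.0, 0.002]]
ft_force: [0.5, -8.1, -1.5]
finger_gap: 0.0666
```

Emit:
step_arm(plan=[[[0,0,0],[0,1,0],0.3],[[0,0,0],[0,2,0],0.3],[[0,0,0],[0,3,0],0.3],[[0,0,0],[0,3,0],0.3],[[0,0,0],[0,3,0],0.3]])

```text
time_s: 5.3
tcp_pos: [0.5522, -0.0567, 0.0337]
orientation: [[0.001, 0.998, 0.064], [-0.007, 0.064, -0.998], [-1.0, 0.0, 0.007]]
ft_force: [0.0, -14.9, -1.8]
finger_gap: 0.0669
```

```bash
python3 - <<'E'
from h import *
s=arm.sense();print(s["tcp_pos"],s["ft_force"],s["wrist_torque"])
im=arm.get_image("top")[140:300,210:370,::-1];im2=arm.get_image("scene")[150:320,170:383,::-1]
cv2.imwrite("pics/t3.png",np.hstack([cv2.resize(im,(400,400)),cv2.resize(im2,(400,400))]))
E
```

```text
[ 0.55215777 -0.05672809  0.03370629] [  0.01945778 -14.93985681  -1.77926089] [-2.66012669  0.10421162 -0.02718189]
```

View pics/t3.png

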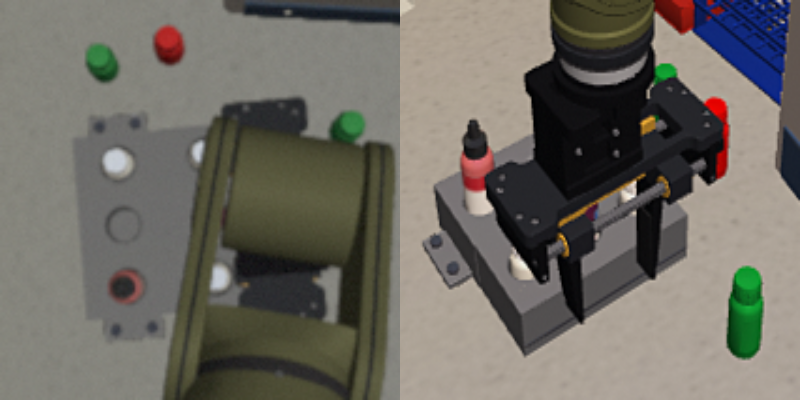

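Emit:
step_arm(plan=[[[0,0,0],[0,-6,0],0.3],[[0,0,0],[1,-16,0],0.3],[[0,0,0],[2,-30,0],0.3],[[0,0,0],[2,-38,0],0.3],[[0,0,0],[2,-40,20],0.3]])

```text
time_s: 5.9
tcp_pos: [0.5518, -0.0972, 0.051]
orientation: [[-0.005, 0.998, 0.063], [-0.005, 0.063, -0.998], [-1.0, -0.006, 0.005]]
ft_force: [-0.1, 0.2, -0.5]
finger_gap: 0.0667
```

Emit:
step_arm(plan=[[[0,0,0],[0,-2,30],0.2],[[0,0,0],[0,-4,65],0.2],[[0,0,0],[0,-4,105],0.2],[[0,0,0],[0,-40,130],0.2],[[0,0,0],[0,-80,140],0.2]])

```text
time_s: 6.4
tcp_pos: [0.5536, -0.178, 0.1954]
orientation: [[0.001, 0.998, 0.065], [-0.007, 0.065, -0.998], [-1.0, 0.0, 0.007]]
ft_force: [0.8, 0.2, -1.2]
finger_gap: 0.0758
```

Emit:
step_arm(plan=[[[0,0,0.12],[0,-40,0],0.2],[[0,0,0.26],[0,-80,0],0.2],[[0,0,0.39],[0,-100,0],0.2],[[0,0,0.5],[0,-100,0],0.2],[[0,0,0.6],[0,-100,0],0.2]])

```text
time_s: 6.9
tcp_pos: [0.5532, -0.2793, 0.1951]
orientation: [[0.004, 0.785, 0.619], [-0.004, 0.619, -0.785], [-1.0, 0.001, 0.006]]
ft_force: [-0.7, 0.1, -0.8]
finger_gap: 0.0761
```

```bash
python3 - <<'E'
from h import *
s=arm.sense();print(s["tcp_pos"],s["joint_positions"].round(1))
im=arm.get_image("top");im2=arm.get_image("scene")
cv2.imwrite("pics/top4.png",im[:,:,::-1])
im=im[140:300,210:370,::-1];im2=im2[150:320,170:383,::-1]
cv2.imwrite("pics/t4.png",cv2.resize(im,(592,592),interpolation=cv2.INTER_CUBIC))
cv2.imwrite("pics/s4.png",cv2.resize(im2,(700,560),interpolation=cv2.INTER_CUBIC))
E
```

```text
[ 0.55322228 -0.27932201  0.19512798] [-3.170e+01  4.200e+00  1.004e+02 -1.000e-01  7.510e+01 -6.990e+01]
```

View pics/t4.png

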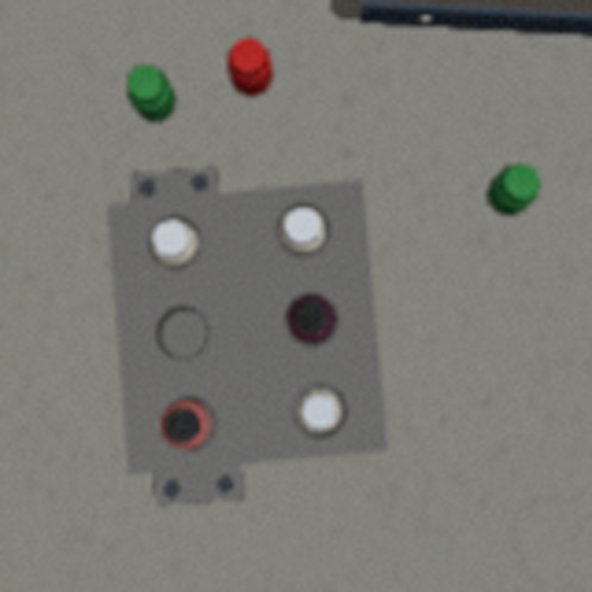

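View pics/s4.png

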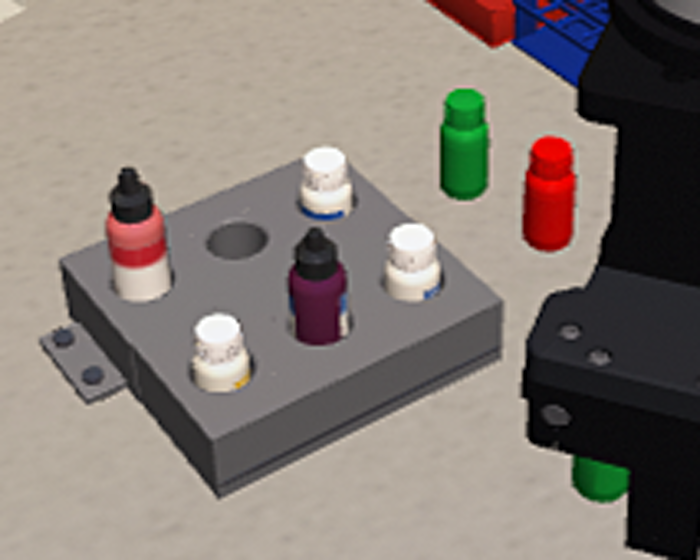

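```bash
python3 - <<'E'
from h import *
s=3.7
def crop(x,y,z):return ray("top",210+x/s-.4,140+y/s-.4,z)
for nm,x,y,z in(("dropper",312,318,.09),("body",312,318,.075),("v up",303,228,.066),("v low",321,410,.066)):print(nm,crop(x,y,z).round(4))
cs=[(236,193),(361,180),(386,448),(259,461)]
P=np.array([crop(x,y,.04)[:2] for x,y in cs]);print(P,P.mean(0))
# scene: tip in s4 crop
k=700/213
print(ray("scene",170+317/k-.4,150+232/k*1.0-.4,.098))
# body mask centre purple at both images
im=cv2.imread("pics/top4.png").astype(int)
m=((im[...,2]-im[...,1]>12)&(im.sum(2)<200)).astype('uint8');m[:, :280]=0;m[:,310:]=0;m[:210]=0;m[245:]=0
y,x=np.nonzero(m);print(len(x),x.min(),x.max(),y.min(),y.max());print(ray("top",(x.min()+x.max())/2,(y.min()+y.max())/2,.072))
E
```

```text
dropper [ 0.5525 -0.007   0.09  ]
body [ 0.5532 -0.0071  0.075 ]
v up [ 0.608  -0.0032  0.066 ]
v low [ 0.4987 -0.0111  0.066 ]
[[ 0.63386767  0.03784547]
 [ 0.63990826 -0.0400814 ]
 [ 0.47420046 -0.05052144]
 [ 0.46808261  0.02737696]] [ 0.55401475 -0.00634511]
[ 0.5544838  -0.00710877  0.098     ]
58 288 300 220 232
[ 0.55237651 -0.00729928  0.072     ]
```

Emit:
step_arm(plan=[[[0,0,0.14],[0,35,2],0.3],[[0,0,0.27],[0,70,4],0.3],[[0,0,0.4],[0,105,5],0.3],[[0,0,0.53],[0,140,5],0.3],[[0,0,0.66],[0,175,5],0.3]])

```text
time_s: 7.5
tcp_pos: [0.5531, -0.1022, 0.2003]
orientation: [[0.007, 0.241, 0.97], [-0.001, 0.97, -0.241], [-1.0, 0.001, 0.007]]
ft_force: [0.4, -0.4, 0.0]
finger_gap: 0.0665
```

Emit:
step_arm(plan=[[[0,0,0.1],[0,35,0],0.3],[[0,0,0.2],[0,70,0],0.3],[[0,0,0.305],[0,98,0],0.3],[[0,0,0.305],[0,98,0],0.3],[[0,0,0.305],[0,98,0],0.3]])

```text
time_s: 8.0
tcp_pos: [0.5531, -0.0039, 0.2004]
orientation: [[0.007, -0.06, 0.998], [0.001, 0.998, 0.06], [-1.0, 0.001, 0.007]]
ft_force: [-0.1, 0.1, 0.1]
finger_gap: 0.0661
```

Emit:
step_arm(plan=[[[0,0.006,0],[0,-2,-25],0.3],[[0,0.006,0],[0,-2,-50],0.3],[[0,0.006,0],[0,-2,-75],0.3],[[0,0.006,0],[0,-2,-95],0.3],[[0,0.006,0],[0,-2,-105],0.3]])

```text
time_s: 8.5
tcp_pos: [0.5518, -0.0071, 0.0931]
orientation: [[-0.003, -0.057, 0.998], [0.001, 0.998, 0.057], [-1.0, 0.002, -0.003]]
ft_force: [0.3, 0.6, 0.9]
finger_gap: 0.0664
```

```bash
python3 - <<'E'
from h import *
s=arm.sense();print(s["tcp_pos"],s["ft_force"])
im=arm.get_image("scene")[110:310,170:420,::-1]
cv2.imwrite("pics/s5.png",cv2.resize(im,(750,600),interpolation=cv2.INTER_CUBIC))
E
```

```text
[ 0.55182996 -0.0070673   0.09307394] [0.32381585 0.58035666 0.88319171]
```

View pics/s5.png

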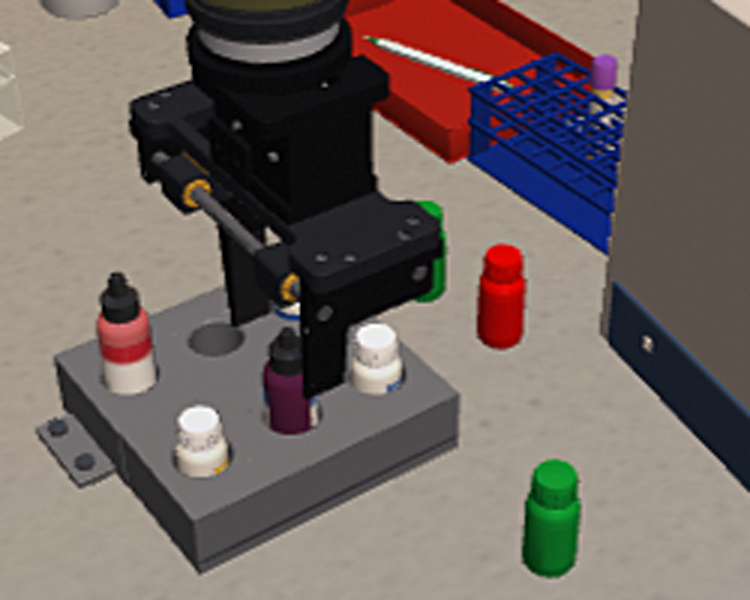

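```bash
python3 - <<'E'
from h import *
for y in(-.040,-.052,.026,.038):
  for x in(.542,.562):print(x,y,((proj("scene",[x,y,.085])-[170,110])*3).round())
print(((proj("scene",[.5535,-.007,.098])-[170,110])*3).round())
E
```

```text
0.542 -0.04 [299. 393.]
0.562 -0.04 [333. 380.]
0.542 -0.052 [311. 407.]
0.562 -0.052 [345. 393.]
0.542 0.026 [239. 324.]
0.562 0.026 [272. 312.]
0.542 0.038 [229. 312.]
0.562 0.038 [262. 300.]
[286. 331.]
```

Emit:
step_arm(plan=[[[0,-0.003,0],[2,1,-12],0.3],[[0,-0.003,0],[2,1,-24],0.3],[[0,-0.003,0],[2,1,-34],0.3],[[0,-0.003,0],[2,1,-39],0.3],[[0,-0.003,0],[2,1,-39],0.3]])

```text
time_s: 9.05
tcp_pos: [0.5528, -0.0058, 0.0523]
orientation: [[-0.003, -0.057, 0.998], [0.002, 0.998, 0.057], [-1.0, 0.002, -0.003]]
ft_force: [-1.1, -1.0, -0.3]
finger_gap: 0.0665
```

Now close gently, holding position.

Emit:
step_arm(plan=[[[0,0,0],[0,0,1],0.5],[[0,0,0],[0,0,1],0.6],[[0,0,0],[0,0,1],0.7],[[0,0,0],[0,0,1],0.8],[[0,0,0],[0,0,1],0.9]])

```text
time_s: 9.55
tcp_pos: [0.5529, -0.0058, 0.0535]
orientation: [[-0.002, -0.057, 0.998], [0.002, 0.998, 0.057], [-1.0, 0.002, -0.002]]
ft_force: [-0.3, 0.8, 0.8]
finger_gap: 0.0317
```

Emit:
step_arm(plan=[[[0,0,0],[0,0,0],0.9],[[0,0,0],[0,0,0],0.9],[[0,0,0],[0,0,0],0.9],[[0,0,0],[0,0,2],0.9],[[0,0,0],[0,0,4],0.9]])

```text
time_s: 10.05
tcp_pos: [0.5528, -0.0058, 0.0575]
orientation: [[-0.003, -0.057, 0.998], [0.002, 0.998, 0.057], [-1.0, 0.002, -0.003]]
ft_force: [-0.2, -0.5, -0.7]
finger_gap: 0.0282
```

Emit:
step_arm(plan=[[[0,0,0],[0,0,6],1],[[0,0,0],[0,0,14],1],[[0,0,0],[0,0,24],1],[[0,0,0],[0,0,34],1],[[0,0,0],[0,0,44],1]])

```text
time_s: 10.55
tcp_pos: [0.5531, -0.0058, 0.1029]
orientation: [[-0.002, -0.057, 0.998], [0.002, 0.998, 0.057], [-1.0, 0.002, -0.002]]
ft_force: [-0.0, 0.1, -0.4]
finger_gap: 0.0282
```

Emit:
step_arm(plan=[[[0,0,0],[0,0,20],1],[[0,0,0],[0,0,45],1],[[0,0,0],[0,0,75],1],[[0,0,0],[0,0,105],1],[[0,0,0],[0,0,130],1]])

```text
time_s: 11.05
tcp_pos: [0.5534, -0.0058, 0.2357]
orientation: [[0.001, -0.057, 0.998], [0.001, 0.998, 0.057], [-1.0, 0.001, 0.001]]
ft_force: [0.6, -0.3, -0.4]
finger_gap: 0.0284
```

```bash
python3 - <<'E'
from h import *
s=arm.sense();print(s["tcp_pos"],s["ft_force"],s["finger_gap"],s["joint_positions"].round(1))
im2=arm.get_image("scene")[50:300,150:460,::-1]
cv2.imwrite("pics/s6.png",cv2.resize(im2,(744,600),interpolation=cv2.INTER_CUBIC))
E
```

```text
[ 0.55338263 -0.00580631  0.23569991] [ 0.64726065 -0.34719352 -0.35947057] 0.028448685721266548 [-6.200e+00 -5.600e+00  1.061e+02  1.000e-01  7.950e+01 -9.950e+01]
```

View pics/s6.png

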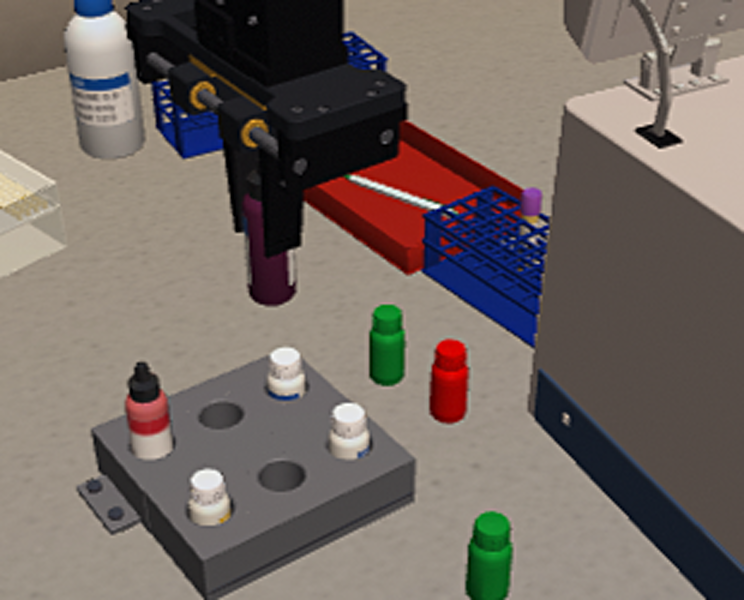

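Emit:
step_arm(plan=[[[0,-0.07,0],[0,0,10],1],[[0,-0.15,0],[0,0,20],1],[[0,-0.23,0],[0,0,30],1],[[0,-0.31,0],[0,0,35],1],[[0,-0.39,0],[0,0,40],1]])

```text
time_s: 11.6
tcp_pos: [0.5554, -0.006, 0.2812]
orientation: [[0.391, -0.053, 0.919], [0.0, 0.998, 0.057], [-0.92, -0.022, 0.39]]
ft_force: [-0.3, -0.1, -0.3]
finger_gap: 0.0286
```

Emit:
step_arm(plan=[[[0,-0.08,0],[0,0,0],1],[[0,-0.17,0],[0,0,0],1],[[0,-0.26,0],[0,0,0],1],[[0,-0.34,0],[0,0,0],1],[[0,-0.39,0],[0,0,0],1]])

```text
time_s: 12.1
tcp_pos: [0.5544, -0.0059, 0.2798]
orientation: [[0.712, -0.041, 0.701], [0.001, 0.998, 0.057], [-0.702, -0.04, 0.711]]
ft_force: [0.3, 0.0, -1.7]
finger_gap: 0.0284
```

Emit:
step_arm(plan=[[[0,0,0],[0,0,0],1],[[0,0,0],[0,0,0],1],[[0,0,0],[0,0,0],1],[[0,0,0],[0,0,0],1],[[0,0,0],[0,0,0],1]])

```text
time_s: 12.6
tcp_pos: [0.5547, -0.0059, 0.2803]
orientation: [[0.712, -0.041, 0.701], [0.001, 0.998, 0.057], [-0.702, -0.04, 0.711]]
ft_force: [0.6, -0.7, -1.1]
finger_gap: 0.0287
```

```bash
python3 - <<'E'
from h import *
s=arm.sense();print(s["tcp_pos"],s["ft_force"],s["finger_gap"],s["joint_positions"].round(1),s["qd"].round(2),np.degrees(np.arccos(-s["orientation"][2,0])))
t=arm.get_image("top")[140:300,190:350,::-1];im2=arm.get_image("scene")[50:300,150:460,::-1]
cv2.imwrite("pics/s7.png",np.hstack([cv2.resize(im2,(450,363),interpolation=cv2.INTER_CUBIC),cv2.resize(t,(350,363))]))
E
```

```text
[ 0.55474501 -0.00591142  0.28028947] [ 0.61465528 -0.72658889 -1.12677462] 0.02868316547086906 [  -9.7  -34.3  131.3   11.2   38.5 -109. ] [ 0.05 -0.01  0.29  0.18 -0.15 -0.03] 45.41061292061924
```

View pics/s7.png

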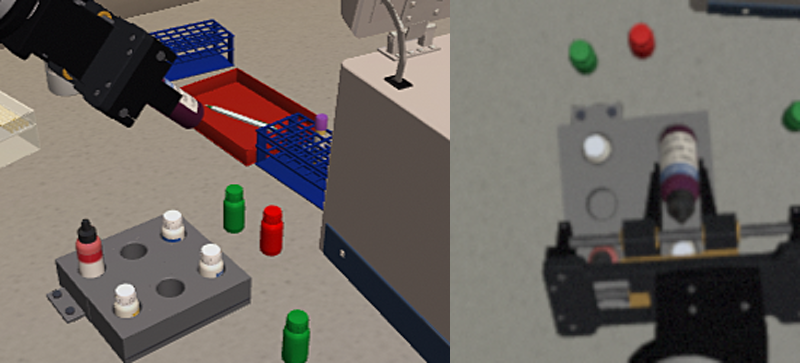

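```bash
python3 -c "
from plant import arm
print(arm.finish_job())"
```

```text
the job is handed in; nothing more can be done
None
```

The job is done and handed in at about 12.7 s of the 53 s allowed. No verdict was reported.

- **Sliding the block:** I pushed the loose block in +y with both fingertips on its long face. Motion stopped at about 15 N. Pictures then showed no visible gap to the fixed block, the two parallel, and all bottles standing.
- **Drawing the dropper:** I took the purple bottle with the black top from the middle hole. The fingers closed to about 28.5 mm on its 29 mm body, and it lifted straight out.
- **Final pose:** The TCP is at 0.280 m, which puts the bottle's centre at an estimated 0.27 m. The tool is tilted 45.4° and was still over the last half second.
- **Last pictures:** The bottle is in line with the fingers. The blocks are still together and the other four bottles are upright in their holes.

I did not measure the bottle's own tilt or the remaining gap after the lift as numbers; I judged both by eye from the last pictures. No check failed. On the first descent beside the block the arm overshot by about 13 mm in z without touching anything, and I corrected it before pushing.

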